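# Lid the spice grinder and hold it at the slow step

## Task

The spice grinder is loaded with whole nutmegs; its lid, the clear cup with a black grip cap and two lugs under its rim, hangs drying on one of the pegs of the round stand: lift it up and off its peg and set it upright on the grinder with both lugs in the two slots. Press it half-way down against its springs, about 6 mm of the 12 mm travel, which is the slow speed for a coarse crack, and never on towards the bottom, where it runs at full speed. Keep it running slowly for three seconds and let the program finish while still holding the lid pressed like that; leave the other drying parts and the spices where they are.

Things in the scene. Friction and masses are not known exactly. Their poses are not given: they have to be found in the camera images.
- lid: The lid: clear hollow cup 73 mm across (67 inside), rim at z = 18 mm, ceiling inside at 62 mm; black round grip cap on top; two lugs below the rim on its +x and -x sides. About 0.11 kg. Origin on the axis at the level of the lug tips; z up, x through the lugs (half a turn is the same). Starts upright on a peg at any yaw, lug tips 20 mm above the table.
- lid_cap (a point): Centre of the top of the lid's grip cap, 100 mm above the lug tips. The cap is solid, black, round, 52 mm across and 34 mm tall (down to the flat top of the clear cup, which is wider): grip it here from above.
- lid_lug (a point): Tip of the lid's +x lug, 38 mm off the axis. Each lug is 11 mm wide and 6 mm thick (35 to 41 mm off the axis) and sticks out 18 mm below the rim; the other lies across from it.
- grinder: Cordless spice grinder, fixed: round steel body 105 mm across at the foot, black shoulder 96 mm across, its flat top 80 mm above the table, an open bowl in the middle, a slot on the +x and the -x side. Origin on the axis at table height; z up, x through the slots (half a turn is the same). Lid set on with lugs in the slots: lid origin 75 mm above the table; lugs beside the slots: 80 mm.
- bowl_rim (a point): Centre of the rim of the grinder's steel bowl, 61 mm across, 20 mm above the shoulder, 100 mm above the table. The lid's cup goes down round it with 3 mm play on each side.
- slot (a point): Middle of the grinder's +x slot, level with the shoulder, 38 mm off the axis; the other lies across from it. Slots reach from 30 to 44 mm off the axis and are 17 to 20 mm wide, closed on the outside. In each lies a spring pad, 5 mm below the shoulder at rest, on which the lug stands.
- press (a joint): How far the two spring pads (they move as one) are pressed down, in m: 0 at rest, 0.012 at the bottom stop; they spring back. 5.4 N starts them, then 0.9 N more per mm (10.8 N at 6 mm). Below 0.003 motor off, 0.003 to 0.009 slow, above that full speed. The lid's own weight does not move them. Lid origin when pressed: 75 mm less this travel.
- stand: Round white drying stand, fixed: tray 242 mm across, rim 12 mm high; origin at its centre at table height. Three upright pegs 82 mm high (stem 12 mm, head 30 mm across) stand 78 mm from the centre, at 180, 60 and -60 degrees from its x axis. One carries the lid, the others the storage cover and the spare bowl; which is where varies.
- cover: Bystander: clear round storage cover without lugs or grip cap, 75 mm across, 34 mm tall, hanging open side down on a peg. Origin on the axis at its rim (lower edge), 52 mm above the table.
- spare_bowl: Bystander: plain steel grinder bowl, 61 mm across, 50 mm tall, hanging open side down on a peg. Origin on the axis at its rim (lower edge), 36 mm above the table.
- nutmeg_tin: Bystander: small oblong spice tin, 36 x 56 x 67 mm, standing; origin at the centre of its underside.
- cinnamon: Bystander: round spice jar with a pale cap, 56 mm across, 111 mm tall; origin at the centre of its underside.
- allspice: Bystander: small round spice jar, 42 mm across, 61 mm tall, behind the grinder; origin at the centre of its underside.
- cayenne: Bystander: small round spice jar, 40 mm across, 65 mm tall, between the robot and the work; origin at the centre of its underside.

How it is judged (in metres and radians):
On the way, in this order (a step that is already met when the one before it is completed fails the run):
1. the lid is lifted up off its peg, held upright by the gripper (z of lid in the frame of stand above 0.07 m and angle between lid's own z axis and vertical below 0.35 rad and contact force between the fingers and lid above 2 N), for 0.1 s.
2. with both lugs in the slots, the lid is held pressed at the slow step for three seconds (horizontal distance between lid and grinder below 0.005 m and angle between the x axis of lid and the x axis of grinder, either way round below 0.17 rad and angle between lid's own z axis and vertical below 0.1 rad and z of lid in the frame of grinder between 0.062 and 0.0735 m and value of joint press between 0.003 and 0.009 m and contact force between the fingers and lid above 2 N), for 3 s.
At the end, for the whole second after the job is handed in: The lid stands upright on the grinder (axes within 5 mm, tilt under 0.1 rad), both lugs in the slots (within 0.17 rad of the slots' line), its springs held pressed by the gripper between 3 and 9 mm, after three seconds so and through the last second (all of step 2); the arm keeps its last pose, push and grip.
It fails at once if the lid is pressed past 9.5 mm: full speed (value of joint press above 0.0095 m).
It fails at once if the storage cover or the spare bowl is moved more than 30 mm (distance of any of cover, spare_bowl from where it was at the start of the episode above 0.03 m).
It fails at once if a spice jar or the tin is moved more than 30 mm (distance of any of nutmeg_tin, cinnamon, allspice, cayenne from where it was at the start of the episode above 0.03 m).
It also fails if it takes over 48 s, if anything falls off the work surface, if the arm or the gripper's body presses on something with over 40 N, if the wrist force passes 120 N, or if a joint passes its speed limit or range.

## Robot

A 6-joint arm with a two-finger parallel gripper is mounted at the origin on a cart in front of the work surface, level with it; the furniture and walls round the work are solid. World frame = base frame: x ahead of the robot, y to its left, z up, the work surface at z = 0. Lengths are in mm, angles in rad, forces in N, time in s.
With the tool pointing down it reaches from about 275 to 750 mm from the base axis. Payload 10.2 kg.
Tool frame: the origin (TCP) lies between the finger pads; the fingertips stand ctrl.tips_ahead ahead of it and the grasp point (between the pads) lies 8 mm behind it (ctrl.tips_ahead is the distance from the TCP to the fingertips, in mm); z points along the fingers, y is the direction in which the jaws open and shut (so a half turn about z gives the same grasp; the last joint's range is limited). The gripper opens to 85 mm and grips with 20 to 120 N. Pads are 22 mm wide; open, the fingers measure 114 mm over their backs; the gripper's body (76 mm by 85 mm) begins 54 mm behind the grasp point. The pads swing forward as they close: fully open they stand 13 mm farther back than shut.
Start: joints at [0.932, 0.313, 1.498, -0, 1.331, -0.223], TCP at [212.072, 480.267, 242.294] pointing down, gripper open.
Joint ranges: [-2.94, 2.94], [-0.97, 2.17], [0.19, 2.56], [-1.23, 4.37], [0.02, 3.11], [-2.88, 2.88]. Speed limits (rad/s): [2.39, 2.39, 3.01, 3.14, 3.14, 3.14].

## Interface

Orientations are given as a unit quaternion [w, x, y, z].
In Python, from rig import ctrl gives the robot as it stands. The module is installed in compiled form; this text tells all that it offers.
- The arm moves only by the tool move_arm, never from a script. Its argument "motion" is a list of rows, each an object with "offset": the shift along the tool's x, y, z in m, a list of three; "angular": the turn, a rotation vector about the tool's x, y, z in degrees, a list of three; "jaw": the finger opening in m, from 0 to 0.0854. In form: [{"offset": [tx, ty, tz], "angular": [ax, ay, az], "jaw": jaw}, ...]. A call has 1 to 5 rows; each row is the pose to reach, as a shift and turn from the pose commanded when the call began, along the tool's axes at that moment; what a row does not reach only later rows make up. A row lasts 1/8 s, in which the tool goes at most 62.5 mm and 10.7 degrees, less where a joint would pass 70% of its speed; a pose out of reach is approached as far as the arm can. A call with a gripper value outside its range is refused whole. The fingers move at their own pace and stop on an object; "squeeze" is the grip in N (left out, the last holds). Time passes only in rows, so rows that repeat a pose let the fingers close. It gives the time, the measured TCP pose, the force and the opening at its end, in the units of the state.
- ctrl.sense(): the state, without advancing time (a new reading comes with each control period).
- ctrl.capture(name): name is "scene" or "side" or "wrist"; returns a dict with "img" (400x640x3 uint8, red, green, blue), "intrinsics" (3x3 intrinsics, pixels), "rvec" (rotation vector, rad) and "tvec" (3), from world to camera coordinates, as OpenCV has them. Camera axes: x right, y down, z forward; pixel columns grow to the right and rows downward; lengths in mm; the calibration is good to about 2 mm. A picture is of the moment at which its call begins. There is no depth.
- ctrl.finish_job(): hands the job in, once; it reports no verdict.
The state is a dict: "time_s": time; "joints": joint angles; "dq": joint speeds; "tau": joint torques, N m; "eef_pos": TCP position; "ee_rot": TCP orientation; "force": force on the tool from outside, world axes, zero at the start; "wrist_torque": the same for the moment, N m; "grip_width": opening from 0.0 (shut) to 1.0 (fully open).
Only numpy, scipy, OpenCV 4.12 (cv2) and the standard library are available. Lean on these libraries where they do the work, as an engineer would, in place of code of your own. Each camera call takes 0.05 s, during which the arm holds its last target. There are 200 camera calls.

## Working session

There is one attempt and no reset: what is moved stays moved. The work goes in short steps, Python scripts to look and compute and a tool call to move; the robot and the scene stay as the last step left them, time stands still between calls to the robot, and variables do not carry over. Pictures are saved under pics/ and viewed, about 8 in all and at most 12, crops included, and the job is handed in when it is done.

Besides the shell and the picture viewer there is one more tool, called after "Call:" as name(argument=value, ...) on one line, values as JSON. move_arm: Moves the arm, as the interface text tells. Its arguments: {"type":"object","properties":{"motion":{"type":"array","items":{"type":"object","properties":{"offset":{"type":"array","items":{"type":"number"}},"angular":{"type":"array","items":{"type":"number"}},"jaw":{"type":"number"}}}},"squeeze":{"type":"number"}},"required":["motion"]}

```bash
mkdir -p pics
cat > h.py <<'E'
import numpy as np, cv2
from rig import ctrl
from scipy.spatial.transform import Rotation as R
def cap(n,f=None):
    c=ctrl.capture(n)
    if f: cv2.imwrite('pics/'+f,c['img'][:,:,::-1])
    return c
def ray(c,u,v):
    Rm=cv2.Rodrigues(np.array(c['rvec'],float))[0]; t=np.array(c['tvec'],float).ravel()
    d=Rm.T@np.linalg.inv(np.array(c['intrinsics']))@np.array([u,v,1.]); return -Rm.T@t, d/np.linalg.norm(d)
def onz(c,u,v,z):
    o,d=ray(c,u,v); return o+d*(z-o[2])/d[2]
def proj(c,P):
    return cv2.projectPoints(np.array(P,float).reshape(-1,3),np.array(c['rvec'],float),np.array(c['tvec'],float),np.array(c['intrinsics'],float),None)[0].reshape(-1,2)
E
python3 - <<'E'
from h import *
a=cap('scene','a.png');b=cap('side','b.png');w=cap('wrist','w.png')
cv2.imwrite('pics/ab.png',cv2.resize(np.vstack([a['img'],b['img']])[:,:,::-1],(640,800))[:, :]) 
for c in(a,b,w):print(ray(c,320,200),c['intrinsics'][0][0])
s=ctrl.sense();print(s,ctrl.tips_ahead)
E
```

```text
(array([  29.99115756, -697.71384559,  638.01481264]), array([ 0.4831681 ,  0.7072359 , -0.51610654])) 422.46235275367684
(array([  379.29275701, -1121.63608811,   710.60808947]), array([ 0.11325094,  0.88569746, -0.45023798])) 473.52101863272776
(array([152.91402218, 507.13511797, 373.59553754]), array([ 0.23782603, -0.07731851, -0.9682255 ])) 275.5938461151179
{'time_s': 0.15, 'joints': array([ 9.31572835e-01,  3.13342461e-01,  1.49823823e+00,  2.15193371e-05,
        1.33098398e+00, -2.23402795e-01]), 'dq': array([ 0.00195942, -0.00279596, -0.00085005,  0.00099163,  0.0006337 ,
       -0.00026369]), 'tau': array([ 1.26269617e-03, -4.12367749e+01, -2.59798336e+01, -1.40070606e-04,
        3.19308034e-03, -2.51216971e-05]), 'eef_pos': array([211.9730547 , 480.11947593, 241.86495178]), 'ee_rot': array([-2.12675052e-04,  2.06418183e-01,  9.78463744e-01, -4.37127378e-04]), 'force': array([ 0.22812435, -0.27724927,  0.66868987]), 'wrist_torque': array([-0.01342563,  0.02617073,  0.03237782]), 'grip_width': 0.9994755646021594} 11.0
```

View pics/a.png

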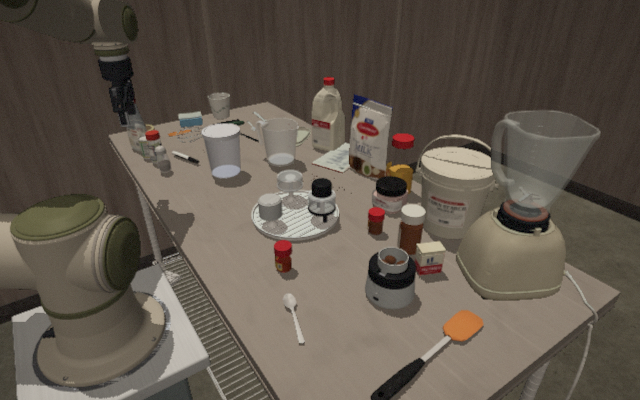

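View pics/b.png

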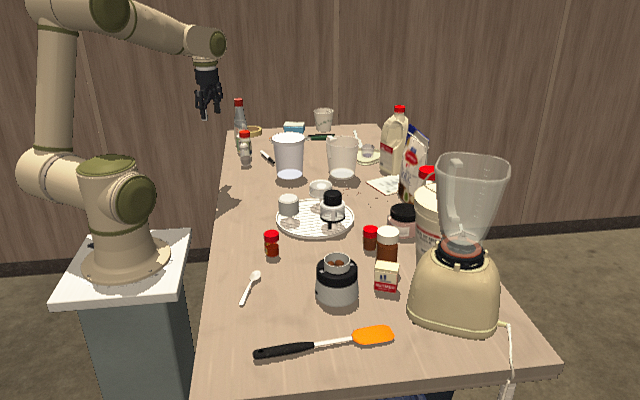

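The lid's black cap is at scene (321,187) and side (333,198). The grinder is at scene (392,275) and side (337,280). Next I'll enlarge both.

Run:
```python
import cv2,numpy as np
a=cv2.imread('pics/a.png');b=cv2.imread('pics/b.png')
f=lambda i,x,y,w,h:cv2.resize(i[y:y+h,x:x+w],(400,300),interpolation=cv2.INTER_CUBIC)
cv2.imwrite('pics/c.png',np.vstack([np.hstack([f(a,280,172,80,60),f(a,352,240,80,60)]),np.hstack([f(b,293,182,80,60),f(b,297,248,80,60)])]))
```

```text
(no output)
```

View pics/c.png

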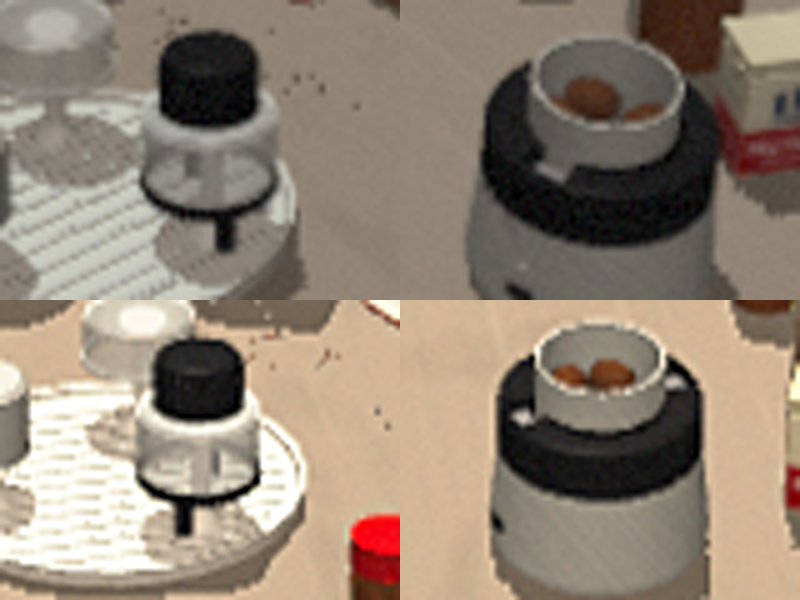

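Scene crop: cap top is at (321.8,181.4), the lug tip at (325.2,222), the bowl rim centre at (393.6,256.6) and one slot at (384,274.4). Side crop: cap top (332.6,193), lug tip (329.8,228.6), rim (337,259.6), slots (321.6,271.4) and (352.4,264.4).

Run:
```python
from h import *
a=cap('scene');b=cap('side');np.set_printoptions(precision=1,suppress=True)
def tri(p,q):
    o1,d1=ray(a,*p);o2,d2=ray(b,*q);A=np.stack([d1,-d2],1);s=np.linalg.lstsq(A,o2-o1,rcond=None)[0]
    return (o1+s[0]*d1+o2+s[1]*d2)/2
for n,p,q,z in[('cap',(321.8,181.4),(332.6,193),120),('lug',(325.2,222),(329.8,228.6),20),('rim',(393.6,256.6),(337,259.6),100),('slotL',(384,274.4),(321.6,271.4),78)]:
    print(n,onz(a,*p,z),onz(b,*q,z),tri(p,q))
print('slotR',onz(b,352.4,264.4,78))
# allspice(red cap right, back), tin, cinnamon, cayenne approx; cover, bowl
for n,p,z in[('cayenne',(284,246),65),('allspice',(376,212),61),('cinn',(412,213),111),('tin',(430,248),67),('bowl',(270,199),86),('cover',(291,178),86),('tray',(296,212),5)]:print(n,onz(a,*p,z))
```

```text
cap [570.9  85.7 120. ] [569.2  78.8 120. ] [570.6  85.3 118.5]
lug [556.9  49.7  20. ] [556.9  50.7  20. ] [556.7  49.3  20.6]
rim [ 531.  -226.5  100. ] [ 531.6 -226.6  100. ] [ 531.7 -225.9   99.4]
slotL [ 497.3 -238.1   78. ] [ 494.5 -236.4   78. ] [ 494.  -241.4   81.8]
slotR [ 569.4 -219.1   78. ]
cayenne [388.1 -31.   65. ]
allspice [653.3 -35.4  61. ]
cinn [ 664.3 -142.5  111. ]
tin [ 648.  -220.3   67. ]
bowl [444.6 135.   86. ]
cover [547.3 202.   86. ]
tray [531.3 154.2   5. ]
```

Call:
move_arm(motion=[{"offset":[0,0,-0.06],"angular":[0,0,0],"jaw":0.085},{"offset":[-0.05,-0.022,-0.06],"angular":[0,0,0],"jaw":0.085},{"offset":[-0.1,-0.044,-0.06],"angular":[0,0,0],"jaw":0.085},{"offset":[-0.15,-0.066,-0.06],"angular":[0,0,0],"jaw":0.085},{"offset":[-0.2,-0.088,-0.06],"angular":[0,0,0],"jaw":0.085}])

```text
time_s: 0.88
eef_pos: [360.4, 317.6, 302.4]
ee_rot: [0.0, 0.206, 0.978, 0.0]
force: [2.2, 0.7, 0.2]
grip_width: 0.991
```

Call:
move_arm(motion=[{"offset":[-0.05,-0.022,0],"angular":[0,0,0],"jaw":0.085},{"offset":[-0.1,-0.044,0],"angular":[0,0,0],"jaw":0.085},{"offset":[-0.15,-0.066,0],"angular":[0,0,0],"jaw":0.085},{"offset":[-0.2,-0.088,0.02],"angular":[0,0,0],"jaw":0.085},{"offset":[-0.25,-0.111,0.04],"angular":[0,0,0],"jaw":0.085}])

```text
time_s: 1.5
eef_pos: [544.4, 115.0, 261.8]
ee_rot: [0.0, 0.206, 0.978, 0.0]
force: [0.6, 1.6, -0.5]
grip_width: 0.993
```

Run:
```python
from h import *
w=cap('wrist','w2.png');s=ctrl.sense();print(s['time_s'],s['eef_pos'],s['ee_rot'],s['joints'],s['dq'],ctrl.tips_ahead)
print(proj(w,[[570.5,85,120],[556.8,49.6,20]]))
```

```text
1.55 [546.70364493 110.16211026 258.15221379] [-0.00142925  0.2084926   0.97802204 -0.0012944 ] [-0.01035761  0.37686776  1.36720298 -0.00199917  1.40083746 -1.16074487] [ 0.06937345 -0.0331514   0.0499661   0.01083909  0.04339879  0.11729047] 11.0
[[295.99718151 228.08095206]
 [273.17490081 204.55472683]]
```

View pics/w2.png

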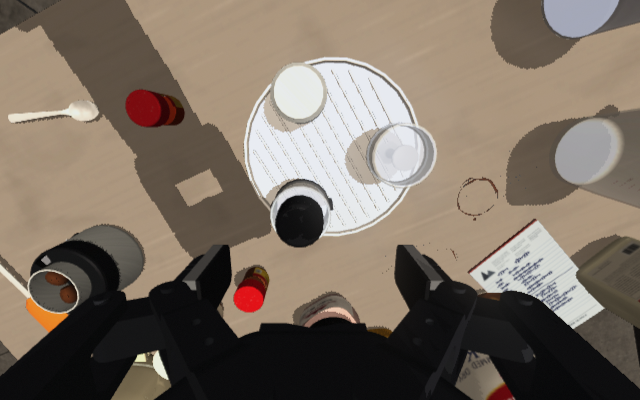

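The lid cap is at about (300,220) in the wrist view, with a lug near (332,203). The arm was still settling, so I'll let it settle and then measure with a colour mask.

Call:
move_arm(motion=[{"offset":[0,0,0],"angular":[0,0,0],"jaw":0.085},{"offset":[0,0,0],"angular":[0,0,0],"jaw":0.085}])

```text
time_s: 1.8
eef_pos: [543.0, 117.2, 262.9]
ee_rot: [0.0, 0.206, 0.979, 0.0]
force: [-0.5, -0.1, 0.4]
grip_width: 0.992
```

Run:
```python
from h import *
w=cap('wrist','w3.png');s=ctrl.sense();print(s['time_s'],s['eef_pos'],s['ee_rot'],s['dq'])
print(proj(w,[[570.5,85,120],[570.5,85,86],[556.8,49.6,20],[584.2,120.4,20]]))
m=cv2.inRange(w['img'],(0,0,0),(45,45,45))
x0,y0=240,165
n,l,st,ce=cv2.connectedComponentsWithStats(m[y0:260,x0:370]);print(st[1:][st[1:,4]>20]+[x0,y0,0,0,0])
i=cv2.resize(w['img'][y0:260,x0:370,::-1],None,fx=6,fy=6,interpolation=cv2.INTER_CUBIC);cv2.imwrite('pics/w3c.png',i)
```

```text
1.85 [542.96214571 117.42489944 263.04074956] [5.22948837e-04 2.05751218e-01 9.78604171e-01 1.97479679e-04] [ 0.0040908  -0.00412563 -0.00099104 -0.00176818 -0.00358217  0.00134827]
[[294.60404796 229.60816678]
 [296.41331609 219.41419222]
 [272.20436762 205.75850024]
 [325.96259921 203.32430036]]
[[ 274  197   48   51 1906]]
```

View pics/w3c.png

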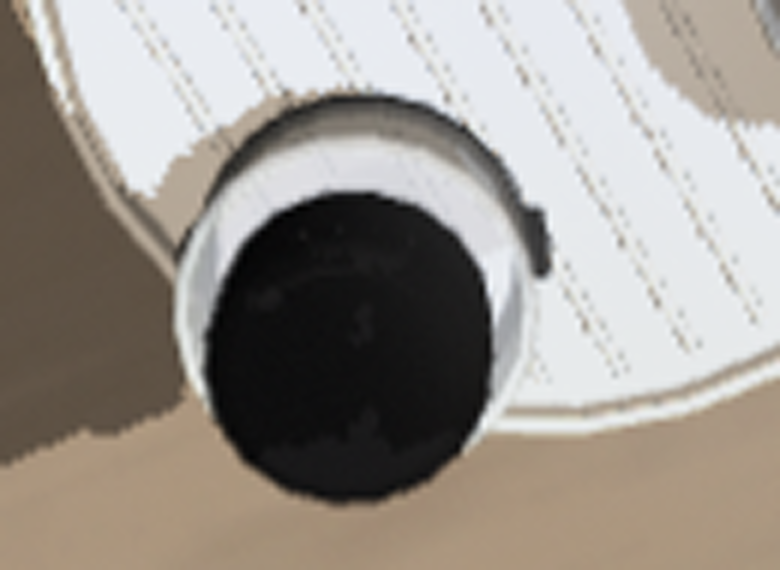

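Run:
```python
from h import *
w=cap('wrist');print(onz(w,298,224.8,120),onz(w,330.3,205,20),onz(w,353/6+240,310/6+165,82))
print(ray(w,320,200))
# same for grinder: rim centre in w2-like view
i=w['img'];cv2.imwrite('pics/g.png',cv2.resize(i[215:315,20:150,::-1],None,fx=6,fy=6,interpolation=cv2.INTER_CUBIC))
```

```text
[567.12302896  90.70013571 120.        ] [589.01534555 125.22841818  20.        ] [569.74084403  88.4739356   82.        ]
(array([483.66612789, 144.24006778, 394.75758569]), array([ 0.23965083, -0.07596896, -0.96788233]))
```

Call:
move_arm(motion=[{"offset":[-0.0357,-0.0165,0.03],"angular":[0,0,0],"jaw":0.085},{"offset":[-0.0357,-0.0165,0.07],"angular":[0,0,0],"jaw":0.085},{"offset":[-0.0357,-0.0165,0.11],"angular":[0,0,0],"jaw":0.085},{"offset":[-0.0357,-0.0165,0.14],"angular":[0,0,0],"jaw":0.085},{"offset":[-0.0357,-0.0165,0.157],"angular":[0,0,0],"jaw":0.085}])

```text
time_s: 2.52
eef_pos: [568.9, 87.7, 104.5]
ee_rot: [-0.0, 0.206, 0.979, -0.0]
force: [0.6, -0.9, -0.4]
grip_width: 0.995
```

Call:
move_arm(motion=[{"offset":[0,0,0],"angular":[0,0,0],"jaw":0.085},{"offset":[0,0,0],"angular":[0,0,0],"jaw":0.04},{"offset":[0,0,0],"angular":[0,0,0],"jaw":0.04},{"offset":[0,0,0],"angular":[0,0,0],"jaw":0.04},{"offset":[0,0,0],"angular":[0,0,0],"jaw":0.04}], squeeze=50)

```text
time_s: 3.15
eef_pos: [570.0, 87.0, 106.8]
ee_rot: [0.001, 0.206, 0.978, 0.0]
force: [-0.8, 0.2, 5.0]
grip_width: 0.59
```

Call:
move_arm(motion=[{"offset":[0,0,0],"angular":[0,0,0],"jaw":0.04},{"offset":[0,0,-0.025],"angular":[0,0,0],"jaw":0.04},{"offset":[0,0,-0.055],"angular":[0,0,0],"jaw":0.04},{"offset":[0,0,-0.085],"angular":[0,0,0],"jaw":0.04},{"offset":[0,0,-0.11],"angular":[0,0,0],"jaw":0.04}], squeeze=60)

```text
time_s: 3.78
eef_pos: [569.4, 86.9, 216.9]
ee_rot: [0.001, 0.206, 0.978, 0.0]
force: [0.2, -0.5, -1.6]
grip_width: 0.59
```

Call:
move_arm(motion=[{"offset":[0,0,0],"angular":[0,0,0],"jaw":0.04},{"offset":[0,0,0],"angular":[0,0,0],"jaw":0.04}])

```text
time_s: 4.03
eef_pos: [568.9, 87.0, 214.2]
ee_rot: [-0.001, 0.206, 0.978, -0.0]
force: [0.1, 0.3, -2.0]
grip_width: 0.587
```

Run:
```python
from h import *
s=ctrl.sense();print(s['time_s'],s['eef_pos'],s['ee_rot'],s['force'])
a=cap('scene','a4.png');b=cap('side','b4.png')
P=s['eef_pos'];t=[]
for c in(a,b):
    u,v=proj(c,P-[0,0,40])[0].astype(int);print(u,v)
    t.append(cv2.resize(c['img'][v-35:v+35,u-40:u+40,::-1],(400,350),interpolation=cv2.INTER_CUBIC))
cv2.imwrite('pics/l4.png',np.hstack(t))
```

```text
4.025 [568.90034137  86.97311301 214.15876312] [-8.14005218e-04  2.06421699e-01  9.78462778e-01 -1.11745129e-04] [ 0.08618284  0.28559711 -2.0301167 ]
320 162
332 174
```

View pics/l4.png

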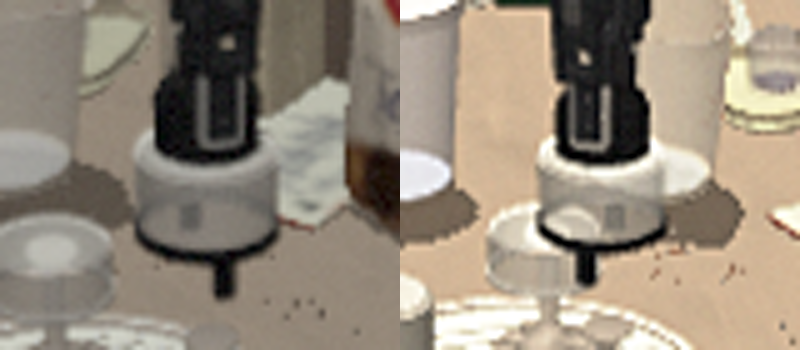

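The lid is held upright and clear of the peg. I'll carry it to the grinder and turn it about -53.6° on the way.

Call:
move_arm(motion=[{"offset":[-0.0132,-0.0431,0],"angular":[0,0,7.66],"jaw":0.04},{"offset":[-0.0264,-0.0863,0],"angular":[0,0,15.3],"jaw":0.04},{"offset":[-0.0396,-0.1294,0],"angular":[0,0,23.0],"jaw":0.04},{"offset":[-0.0527,-0.1726,0],"angular":[0,0,30.6],"jaw":0.04},{"offset":[-0.0659,-0.2157,0],"angular":[0,0,38.3],"jaw":0.04}])

```text
time_s: 4.75
eef_pos: [541.9, -138.3, 214.4]
ee_rot: [-0.001, 0.518, 0.855, -0.0]
force: [0.5, 0.5, -0.9]
grip_width: 0.584
```

Call:
move_arm(motion=[{"offset":[-0.037,-0.0257,0],"angular":[0,0,7.65],"jaw":0.04},{"offset":[-0.0742,-0.0514,0],"angular":[0,0,15.3],"jaw":0.04},{"offset":[-0.0742,-0.0514,0],"angular":[0,0,15.3],"jaw":0.04},{"offset":[-0.0742,-0.0514,0],"angular":[0,0,15.3],"jaw":0.04},{"offset":[-0.0742,-0.0514,0],"angular":[0,0,15.3],"jaw":0.04}])

```text
time_s: 5.38
eef_pos: [531.9, -225.5, 215.1]
ee_rot: [-0.0, 0.625, 0.781, 0.0]
force: [-0.0, -0.6, -1.3]
grip_width: 0.591
```

Run:
```python
from h import *
s=ctrl.sense();print(s['time_s'],s['eef_pos'],s['ee_rot'],s['force'])
a=cap('scene','a5.png');b=cap('side','b5.png');t=[]
P=s['eef_pos']
for c in(a,b):
    u,v=proj(c,[P[0],P[1],130])[0].astype(int);print(u-40,v-50)
    t.append(cv2.resize(c['img'][v-50:v+50,u-40:u+40,::-1],(400,500),interpolation=cv2.INTER_CUBIC))
cv2.imwrite('pics/l5.png',np.hstack(t))
```

```text
5.375 [ 531.93799262 -225.51181533  215.10324516] [-2.56781243e-04  6.24640464e-01  7.80912428e-01  6.33026887e-05] [-0.00369147 -0.64281017 -1.25974661]
354 194
297 198
```

View pics/l5.png

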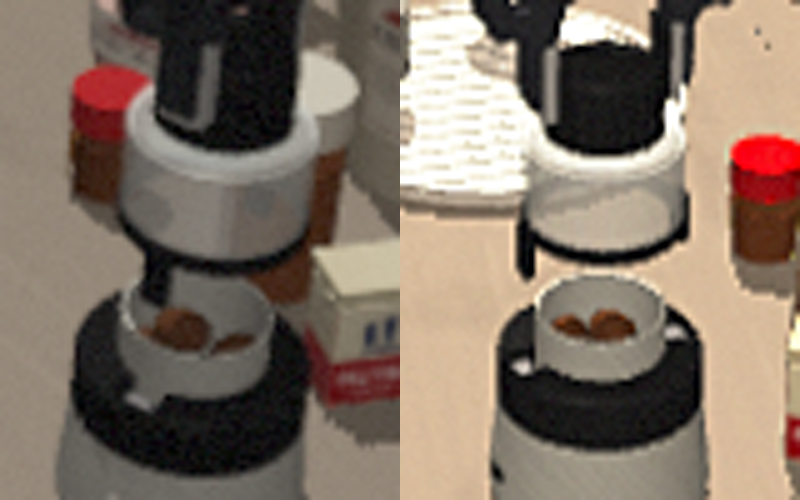

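Run:
```python
from h import *
a=cap('scene');b=cap('side')
np.set_printoptions(precision=1,suppress=True)
L=128.3
for n,p,q,z in[('lidrim',(397.2,237.4),(338.2,242.8),L+18),('lug',(385,254),(322.2,253),L),('rim',(393.6,256.6),(337,259.6),100),('slotL',(384,274.4),(321.6,271.4),78)]:
    print(n,onz(a,*p,z),onz(b,*q,z))
# predicted pixels for ideal
th=np.radians(13.9)
for x,y in((531.5,-226.5),):
  for c in(a,b):print(proj(c,[[x,y,L+18],[x-38*np.cos(th),y-38*np.sin(th),L],[x,y,100],[x-38*np.cos(th),y-38*np.sin(th),78],[x+38*np.cos(th),y+38*np.sin(th),78]]))
```

```text
lidrim [ 534.7 -226.8  146.3] [ 533.6 -228.8  146.3]
lug [ 496.5 -236.1  128.3] [ 496.1 -237.5  128.3]
rim [ 531.  -226.5  100. ] [ 531.6 -226.6  100. ]
slotL [ 497.3 -238.1   78. ] [ 494.5 -236.4   78. ]
[[395.9 237.9]
 [384.1 254.2]
 [393.8 256.5]
 [382.1 274.2]
 [402.9 256.3]]
[[337.1 242.3]
 [321.4 252.6]
 [336.9 259.6]
 [321.6 271.2]
 [351.8 264. ]]
```

Call:
move_arm(motion=[{"offset":[0.0014,-0.0017,0.01],"angular":[0,0,0],"jaw":0.04},{"offset":[0.0014,-0.0017,0.022],"angular":[0,0,0],"jaw":0.04},{"offset":[0.0014,-0.0017,0.034],"angular":[0,0,0],"jaw":0.04},{"offset":[0.0014,-0.0017,0.039],"angular":[0,0,0],"jaw":0.04},{"offset":[0.0014,-0.0017,0.039],"angular":[0,0,0],"jaw":0.04}])

```text
time_s: 6.2
eef_pos: [529.7, -225.6, 175.9]
ee_rot: [-0.0, 0.625, 0.78, -0.0]
force: [0.5, -1.1, -0.9]
grip_width: 0.591
```

Run:
```python
from h import *
s=ctrl.sense();print(s['time_s'],s['eef_pos'],s['ee_rot'],s['force'])
a=cap('scene','a6.png');b=cap('side','b6.png');t=[]
P=s['eef_pos']
for c in(a,b):
    u,v=proj(c,[P[0],P[1],110])[0].astype(int);print(u-30,v-35)
    t.append(cv2.resize(c['img'][v-35:v+35,u-30:u+30,::-1],(400,467),interpolation=cv2.INTER_CUBIC))
cv2.imwrite('pics/l6.png',np.hstack(t))
```

```text
6.2 [ 529.73410215 -225.59928829  175.88381788] [-3.40163071e-04  6.25416572e-01  7.80290969e-01 -2.69994865e-05] [ 0.45859903 -1.12836376 -0.89203867]
363 217
306 220
```

View pics/l6.png

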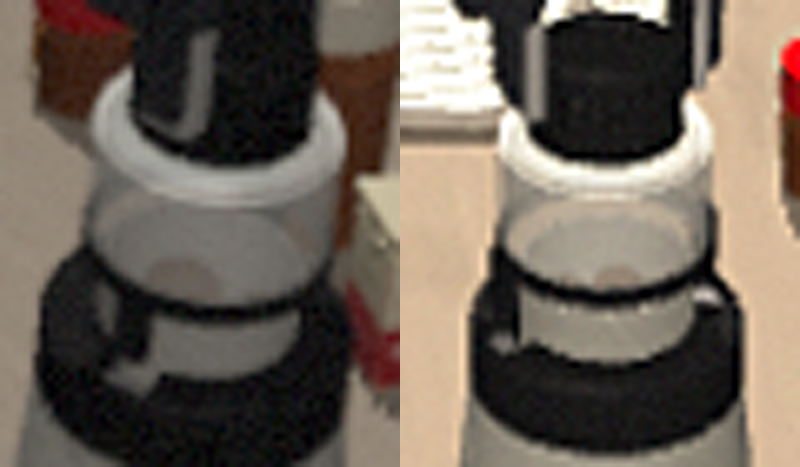

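The lugs appear to be above their slots in both views (scene about (132,360), side about (507,343) and (710,296)). I'll go down slowly.

Call:
move_arm(motion=[{"offset":[0,0,0.003],"angular":[0,0,0],"jaw":0.04},{"offset":[0,0,0.006],"angular":[0,0,0],"jaw":0.04},{"offset":[0,0,0.009],"angular":[0,0,0],"jaw":0.04},{"offset":[0,0,0.011],"angular":[0,0,0],"jaw":0.04},{"offset":[0,0,0.011],"angular":[0,0,0],"jaw":0.04}])

```text
time_s: 6.92
eef_pos: [529.8, -225.6, 165.1]
ee_rot: [-0.0, 0.625, 0.78, 0.0]
force: [0.0, 0.7, -1.5]
grip_width: 0.587
```

Call:
move_arm(motion=[{"offset":[0,0,0.001],"angular":[0,0,0],"jaw":0.04},{"offset":[0,0,0.002],"angular":[0,0,0],"jaw":0.04},{"offset":[0,0,0.002],"angular":[0,0,0],"jaw":0.04},{"offset":[0,0,0.002],"angular":[0,0,0],"jaw":0.04}])

```text
time_s: 7.42
eef_pos: [529.8, -225.6, 163.3]
ee_rot: [-0.0, 0.625, 0.78, 0.0]
force: [0.5, 0.2, -1.4]
grip_width: 0.588
```

Call:
move_arm(motion=[{"offset":[0,0,0.001],"angular":[0,0,0],"jaw":0.04},{"offset":[0,0,0.002],"angular":[0,0,0],"jaw":0.04},{"offset":[0,0,0.002],"angular":[0,0,0],"jaw":0.04},{"offset":[0,0,0.002],"angular":[0,0,0],"jaw":0.04}])

```text
time_s: 7.92
eef_pos: [529.9, -225.7, 161.7]
ee_rot: [0.0, 0.625, 0.78, -0.0]
force: [-1.6, 0.8, 4.9]
grip_width: 0.591
```

Call:
move_arm(motion=[{"offset":[0,0,0.001],"angular":[0,0,0],"jaw":0.04},{"offset":[0,0,0.002],"angular":[0,0,0],"jaw":0.04},{"offset":[0,0,0.002],"angular":[0,0,0],"jaw":0.04},{"offset":[0,0,0.002],"angular":[0,0,0],"jaw":0.04}])

```text
time_s: 8.43
eef_pos: [529.9, -225.7, 159.5]
ee_rot: [0.0, 0.625, 0.78, -0.0]
force: [-0.2, 0.3, 5.0]
grip_width: 0.591
```

Call:
move_arm(motion=[{"offset":[0,0,0.001],"angular":[0,0,0],"jaw":0.04},{"offset":[0,0,0.002],"angular":[0,0,0],"jaw":0.04},{"offset":[0,0,0.002],"angular":[0,0,0],"jaw":0.04},{"offset":[0,0,0.002],"angular":[0,0,0],"jaw":0.04}])

```text
time_s: 8.93
eef_pos: [529.9, -225.8, 157.8]
ee_rot: [0.0, 0.625, 0.78, -0.0]
force: [-0.9, 1.7, 7.6]
grip_width: 0.59
```

Run:
```python
from h import *
for _ in range(4):
    cap('side');s=ctrl.sense();print(s['time_s'],s['eef_pos'],s['force'],s['wrist_torque'])
a=cap('scene','a7.png');b=cap('side','b7.png');t=[]
P=s['eef_pos']
for c in(a,b):
    u,v=proj(c,[P[0],P[1],100])[0].astype(int);print(u-30,v-35)
    t.append(cv2.resize(c['img'][v-35:v+35,u-30:u+30,::-1],(400,467),interpolation=cv2.INTER_CUBIC))
cv2.imwrite('pics/l7.png',np.hstack(t))
```

```text
8.975 [ 529.93105141 -225.75638268  157.79163169] [-0.8634332   0.30819092  7.12719163] [0.12112779 0.49072849 0.01678844]
9.025 [ 529.91438294 -225.74177351  157.75179886] [-0.82468955  0.14494825  6.53190181] [0.08256729 0.44306661 0.01423147]
9.075 [ 529.93451238 -225.77197404  157.80536414] [-1.23514039 -0.02894499  7.04593973] [ 0.04594794  0.48248374 -0.00821313]
9.125 [ 529.94219759 -225.75604987  157.78231939] [-0.86028383  0.84272295  6.55623739] [0.108229   0.48972497 0.06686479]
362 221
306 224
```

View pics/l7.png

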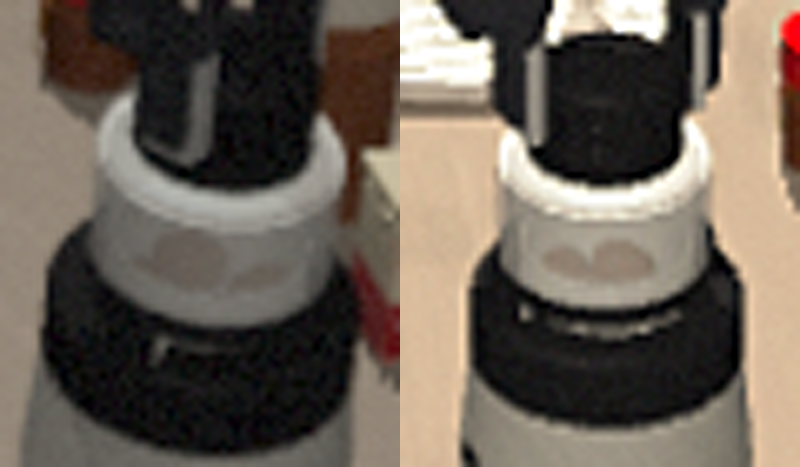

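The lugs are in the slots. Mean force is about 8.1 N, which is 3 mm of press; height suggests 3–4 mm. I'll press another 2.5 mm.

Call:
move_arm(motion=[{"offset":[0,0,0.001],"angular":[0,0,0],"jaw":0.04},{"offset":[0,0,0.002],"angular":[0,0,0],"jaw":0.04},{"offset":[0,0,0.0025],"angular":[0,0,0],"jaw":0.04},{"offset":[0,0,0.0025],"angular":[0,0,0],"jaw":0.04}])

```text
time_s: 9.72
eef_pos: [530.0, -225.9, 155.6]
ee_rot: [0.001, 0.625, 0.78, -0.0]
force: [-1.9, 1.8, 9.8]
grip_width: 0.587
```

Run:
```python
from h import *
for _ in range(8):
    cap('side');s=ctrl.sense();print(s['time_s'],s['eef_pos'],s['force'],s['wrist_torque'])
```

```text
9.775 [ 529.984097   -225.83721214  155.62010467] [-2.48757789  1.05629997  8.88052236] [ 0.08596208  0.62970771 -0.00382487]
9.825 [ 529.97934645 -225.85601677  155.63272638] [-1.98199937 -0.17352203  9.19095466] [ 0.13307623  0.64666383 -0.01959996]
9.875 [ 529.97798487 -225.83644406  155.63463649] [-1.43114701  0.88152592  9.17165006] [0.14140345 0.63799689 0.0483827 ]
9.925 [ 529.9628842  -225.86441239  155.6327025 ] [-1.17885673  1.77550014  8.80501939] [0.13226065 0.6809907  0.04568539]
9.975 [ 529.97830641 -225.87718385  155.63933608] [-1.79721403  0.75609592  9.64097556] [0.16725838 0.69080505 0.01706109]
10.025 [ 529.99182028 -225.84568366  155.645652  ] [-1.05339403  0.44487888 10.45940157] [ 0.13724247  0.61371933 -0.00098307]
10.075 [ 529.97276132 -225.83173874  155.63183887] [-1.0073881  -0.08837088  9.15858458] [ 0.15486256  0.65976885 -0.00265585]
10.125 [ 529.98230326 -225.86342731  155.65815913] [-1.78671198  1.27140742  9.35757861] [0.07501481 0.65200411 0.04575375]
```

Mean force is now about 10.6 N, so roughly 5.8 mm of press. I'll hold here.

Call:
move_arm(motion=[{"offset":[0,0,0],"angular":[0,0,0],"jaw":0.04},{"offset":[0,0,0],"angular":[0,0,0],"jaw":0.04},{"offset":[0,0,0],"angular":[0,0,0],"jaw":0.04},{"offset":[0,0,0],"angular":[0,0,0],"jaw":0.04},{"offset":[0,0,0],"angular":[0,0,0],"jaw":0.04}])

```text
time_s: 10.75
eef_pos: [530.0, -225.9, 155.6]
ee_rot: [0.001, 0.625, 0.78, -0.0]
force: [-1.6, 0.6, 9.0]
grip_width: 0.588
```

Call:
move_arm(motion=[{"offset":[0,0,0],"angular":[0,0,0],"jaw":0.04},{"offset":[0,0,0],"angular":[0,0,0],"jaw":0.04},{"offset":[0,0,0],"angular":[0,0,0],"jaw":0.04},{"offset":[0,0,0],"angular":[0,0,0],"jaw":0.04},{"offset":[0,0,0],"angular":[0,0,0],"jaw":0.04}])

```text
time_s: 11.38
eef_pos: [530.0, -225.9, 155.7]
ee_rot: [0.001, 0.625, 0.78, -0.0]
force: [-1.8, 0.8, 8.8]
grip_width: 0.588
```

Call:
move_arm(motion=[{"offset":[0,0,0],"angular":[0,0,0],"jaw":0.04},{"offset":[0,0,0],"angular":[0,0,0],"jaw":0.04},{"offset":[0,0,0],"angular":[0,0,0],"jaw":0.04},{"offset":[0,0,0],"angular":[0,0,0],"jaw":0.04},{"offset":[0,0,0],"angular":[0,0,0],"jaw":0.04}])

```text
time_s: 12.0
eef_pos: [530.0, -225.9, 155.6]
ee_rot: [0.001, 0.625, 0.78, -0.0]
force: [-2.7, 1.0, 9.3]
grip_width: 0.588
```

Call:
move_arm(motion=[{"offset":[0,0,0],"angular":[0,0,0],"jaw":0.04},{"offset":[0,0,0],"angular":[0,0,0],"jaw":0.04},{"offset":[0,0,0],"angular":[0,0,0],"jaw":0.04},{"offset":[0,0,0],"angular":[0,0,0],"jaw":0.04},{"offset":[0,0,0],"angular":[0,0,0],"jaw":0.04}])

```text
time_s: 12.62
eef_pos: [530.0, -225.9, 155.7]
ee_rot: [0.001, 0.625, 0.78, -0.0]
force: [-1.2, 0.2, 9.3]
grip_width: 0.586
```

Call:
move_arm(motion=[{"offset":[0,0,0],"angular":[0,0,0],"jaw":0.04},{"offset":[0,0,0],"angular":[0,0,0],"jaw":0.04},{"offset":[0,0,0],"angular":[0,0,0],"jaw":0.04},{"offset":[0,0,0],"angular":[0,0,0],"jaw":0.04},{"offset":[0,0,0],"angular":[0,0,0],"jaw":0.04}])

```text
time_s: 13.25
eef_pos: [530.0, -225.9, 155.6]
ee_rot: [0.001, 0.625, 0.78, -0.0]
force: [-1.7, 0.7, 8.9]
grip_width: 0.587
```

Call:
move_arm(motion=[{"offset":[0,0,0],"angular":[0,0,0],"jaw":0.04},{"offset":[0,0,0],"angular":[0,0,0],"jaw":0.04},{"offset":[0,0,0],"angular":[0,0,0],"jaw":0.04},{"offset":[0,0,0],"angular":[0,0,0],"jaw":0.04},{"offset":[0,0,0],"angular":[0,0,0],"jaw":0.04}])

```text
time_s: 13.88
eef_pos: [530.0, -225.9, 155.6]
ee_rot: [0.001, 0.625, 0.78, -0.0]
force: [-2.4, 1.1, 8.6]
grip_width: 0.587
```

Run:
```python
from h import *
a=cap('scene','a8.png');b=cap('side','b8.png');t=[]
s=ctrl.sense();print(s['time_s'],s['eef_pos'],s['force'],s['grip_width'])
P=s['eef_pos']
for c in(a,b):
    u,v=proj(c,[P[0],P[1],100])[0].astype(int)
    t.append(cv2.resize(c['img'][v-35:v+35,u-30:u+30,::-1],(400,467),interpolation=cv2.INTER_CUBIC))
cv2.imwrite('pics/l8.png',np.hstack(t))
```

```text
13.975 [ 529.99142333 -225.85337758  155.63766022] [-1.62229973  0.85473224 10.04106863] 0.5870121559457392
```

View pics/l8.png

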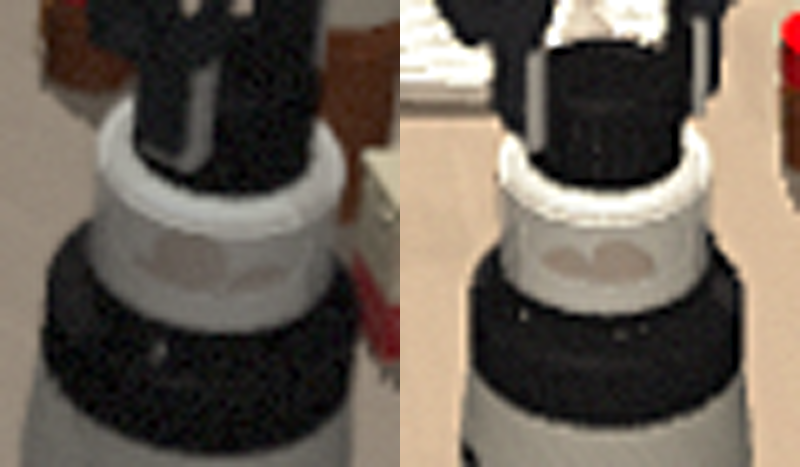

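The lid sits low and upright with its lugs in the slots, and pose and force were steady for over 4 s. I'll hand in now.

```bash
python3 -c "
from rig import ctrl
print(ctrl.finish_job());s=ctrl.sense();print(s['time_s'],s['eef_pos'],s['force'])"
```

```text
the job is handed in; nothing more can be done
None
the job is handed in; nothing more can be done
```

I lifted the lid off its peg, set it on the grinder with both lugs in the slots and pressed it about half-way. I held it there for about 4.3 s and handed the job in at about 14 s, still pressing; no verdict was reported.

- **Press depth:** the mean force, about 10.6 N corrected for the lid's weight, corresponds to 5.8 mm. Going by the height of the tool, it was about 6 mm. At 155.6–155.7 mm, that height did not change during the hold. The press joint itself cannot be read, so both depths are estimates.
- **Fit:** the last pictures show the lid upright with the lugs down in the slots. I did not re-measure the centring and lug angle after seating. There was a steady sideways load of about 2 N.
- **Disagreement:** before the grasp, the wrist camera and the two fixed cameras differed by about 6 mm on the lid's position. I averaged them for the grasp, then corrected by 2 mm using the fixed cameras above the grinder.
- **Other items:** I did not re-measure the jars, tin, cover and spare bowl at the end. No sign of touching them showed in the forces or pictures.

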